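Pop the drying box ajar and start the spin timer

TASK

Start the air drying of the freshly cleaned bearings: press down on the white spot of the orange lid and let go, so that its push-to-open catch releases and the spring lifts the lid ajar, and then press the red button of the spin timer and let it come out again. Only touch and press with the fingertips: leave the orange lid standing ajar just as its spring holds it, keep the blue lid shut, do not lift or shift the timer, and leave the other things where they stand.

Things in the scene. Friction and masses are not known exactly. Their poses are not given: they have to be found in the camera images.
- orange_box: grey drying box with the orange lid, 110 x 120 x 55 mm, fixed to the table; origin at the centre of its underside, x axis towards the hinge side (away from the robot), yaw up to 0.35 rad. The flat lid (102 x 106 mm, 6 mm thick, no handle, top 55 mm above the table when shut) is hinged on the far side; the front wall ends 9 mm below the lid
- blue_box: grey drying box with the blue lid, 110 x 120 x 55 mm, fixed to the table; origin at the centre of its underside, x axis towards the hinge side (away from the robot), yaw up to 0.35 rad. The flat lid (102 x 106 mm, 6 mm thick, no handle, top 55 mm above the table when shut) is hinged on the far side; the front wall ends 9 mm below the lid
- orange_lid (a joint): hinge angle (rad) of the orange lid: 0 latched shut, negative pressed in (stop -0.08), positive raised. Pressed down about 4 mm at its spot (about 5 N; stop at 7 mm) and let go, its catch releases and a damped spring raises it in about 0.5 s to 0.42 rad, free edge about 45 mm up. Pressed too little it stays latched; once released it does not latch again
- orange_press (a point): centre of the white 22 mm press spot on top of the orange lid, on the lid's upper surface (55 mm above the table when shut), 18 mm from the lid's free edge nearer the robot; moves with the lid, z along the lid's upward normal
- blue_lid (a joint): hinge angle (rad) of the blue lid: 0 latched shut, negative pressed in (stop -0.08), positive raised. Pressed down about 4 mm at its spot (about 5 N; stop at 7 mm) and let go, its catch releases and a damped spring raises it in about 0.5 s to 0.42 rad, free edge about 45 mm up. Pressed too little it stays latched; once released it does not latch again
- blue_press (a point): centre of the white 22 mm press spot on top of the blue lid, on the lid's upper surface (55 mm above the table when shut), 18 mm from the lid's free edge nearer the robot; moves with the lid, z along the lid's upward normal
- timer: squat round grey spin timer, loose on the table, 92 mm diameter, 34 mm tall without its button, 0.45 kg; origin at the centre of its underside
- timer_button (a joint): travel in m of the red button into the timer: 0 = out, 0.006 = fully in (5 N); springs back; the timer counts it as pressed beyond 0.004
- timer_button_top (a point): centre of the top of the round red push button (36 mm diameter) in the middle of the timer's top, 56 mm above the table when out; it is pressed straight down
- seating_tool: loose chrome stepped bearing seating tool standing upright, largest diameter 28 mm, 85 mm tall; origin at the centre of its underside; leave alone
- dance_plug: loose white urethane dance plug (toe plug), 42 mm diameter, 36 mm tall with its stem up; origin at the centre of its underside; leave alone
- pewter_cup: loose dull grey pewter cup, 76 mm across the rim, 85 mm tall; origin at the centre of its underside; leave alone
- loupe: loose black plastic magnifier loupe, 42 mm diameter, 40 mm tall; origin at the centre of its underside; leave alone
- wheel: loose red skate wheel with white hub lying flat, 58 mm diameter, 31 mm tall; origin at the centre of its underside; leave alone

How it is judged:
By the outcome, as a careful person would: the job done as asked, in the order asked, and still so for the second after the job is handed in, with the robot touching nothing.
It also fails if it takes over 48 s, if anything falls off the work surface, if the arm or the gripper's body presses on something with over 40 N, if the wrist force passes 120 N, or if a joint passes its speed limit or range.

ROBOT

A 6-joint arm with a two-finger parallel gripper is mounted at the origin on the work surface. World frame = base frame: x ahead of the robot, y to its left, z up, the work surface at z = 0. Lengths are in m, angles in degrees, forces in N, time in s.
With the tool pointing down it reaches from about 0.375 to 0.9 m from the base axis. Payload 3.1 kg.
Tool frame: the origin (TCP) lies at the very end of the fingers, on their centre line; the grasp point (between the pads) lies 19 mm behind it; z points along the fingers, y is the direction in which the jaws open and shut (so a half turn about z gives the same grasp; the last joint's range is limited). The gripper opens to 87 mm and grips with 3 to 60 N. Pads are 19 mm wide; open, the fingers measure 117 mm over their backs; the gripper's body (75 mm by 190 mm) begins 51 mm behind the grasp point.
Start: joints at [54.861, 30.224, 82.088, -0, 67.689, -10.227], TCP at [0.263, 0.567, 0.223] pointing down, gripper open.
Joint ranges: [-176.69, 176.69], [-43.24, 126.21], [12.49, 139.97], [-82, 262], [0, 151.66], [-163.58, 163.58]. Speed limits (degrees/s): [159.86, 159.86, 180, 180, 180, 180].

INTERFACE

Orientations are given as a 3x3 rotation matrix whose columns are the frame's x, y, z axes.
In Python, from rig import read_state, capture, hand_in gives the robot as it stands. The module is installed in compiled form; this text tells all that it offers.
- The arm moves only by the tool send_rows, never from a script. Its argument "moves" is one flat list of numbers, 7 for each row, row after row: the turn, a rotation vector about the world's x, y, z in degrees, then the shift along the world's x, y, z in cm, then the gripper's target within -1 to 1 (fully open at 1, half-way at 0, shut at -1). In form: [rx, ry, rz, tx, ty, tz, hand, rx, ry, rz, tx, ty, tz, hand, ...]. A call has 1 to 20 rows; each row shifts and turns the commanded pose from where the row before left it; what a row does not reach is not made up. A row lasts 1/10 s, in which the tool goes at most 50 mm and 8.59 degrees, less where a joint would pass 70% of its speed; a pose out of reach is approached as far as the arm can. A call with a gripper value outside its range is refused whole. The fingers move at their own pace and stop on an object; the grip force is fixed at half the most. Time passes only in rows, so rows that do not move let the fingers close. It gives the time, the measured TCP pose, the force and the opening at its end, in the units of the state.
- read_state(): the state, without advancing time (a new reading comes with each control period).
- capture(name): name is "scene" or "top"; returns a dict with "pixels" (420x560x3 uint8, red, green, blue), "vertical_fov" (degrees; the focal length in pixels is half the picture's height over the tangent of half this angle, whatever the lens; pixels are square), "cx", "cy" (the principal point, pixels), "dist" ([k1, k2, p1, p2, k3] as OpenCV has them; the pictures are not rectified), "rvec" (rotation vector, rad) and "tvec" (3), from world to camera coordinates, as OpenCV has them. Camera axes: x right, y down, z forward; pixel columns grow to the right and rows downward; lengths in m; the calibration is good to about 2 mm. A picture is of the moment at which its call begins. There is no depth.
- hand_in(): hands the job in, once; it reports no verdict.
The state is a dict: "time_s": time; "joint_positions": joint angles; "qvel": joint speeds; "tau": joint torques, N m; "position": TCP position; "tcp_rot": TCP orientation; "force": force on the tool from outside, world axes, zero at the start; "moment": the same for the moment, N m; "opening": opening from 0.0 (shut) to 1.0 (fully open).
Only numpy, scipy, OpenCV 4.12 (cv2) and the standard library are available. Lean on these libraries where they do the work, as an engineer would, in place of code of your own. Each camera call takes 0.05 s, during which the arm holds its last target.

## Working session

There is one attempt and no reset: what is moved stays moved. The work goes in short steps, Python scripts to look and compute and a tool call to move; the robot and the scene stay as the last step left them, time stands still between calls to the robot, and variables do not carry over. Pictures are saved under pics/ and viewed, and the job is handed in when it is done.

Besides the shell and the picture viewer there is one more tool, called after "Emit:" as name(argument=value, ...), one argument or row to a line, values as JSON. send_rows: Moves the arm, as the interface text tells. Its arguments: {"type":"object","properties":{"moves":{"type":"array","items":{"type":"number"}}},"required":["moves"]}

```bash
mkdir -p pics
python3 - <<'E'
from rig import read_state, capture
import cv2,pickle
d={}
for n in("scene","top"):
    c=capture(n); d[n]=c; cv2.imwrite(f"pics/{n}0.png",c["pixels"][:,:,::-1])
    print(n,c["vertical_fov"],c["cx"],c["cy"],c["dist"],c["rvec"],c["tvec"])
pickle.dump(d,open("c0.pkl","wb"))
s=read_state();print(s["time_s"],s["position"],s["tcp_rot"],s["force"],s["opening"])
E
```

```text
scene 51.358877797143954 270.2827100762965 215.5535975869246 [-0.00834138  0.          0.          0.          0.        ] [ 0.8770797   2.52934244 -1.03402961] [ 0.41332985 -0.22066616  1.25299602]
top 52.21166102757729 277.7834428806515 209.80296291754033 [0.0210688 0.        0.        0.        0.       ] [ 2.16173562 -2.10220042  0.19870012] [0.02411249 0.59021922 1.12685875]
0.1 [0.26285799 0.56630506 0.22164995] [[-9.06959547e-01  4.21216242e-01 -1.12124117e-03]
 [ 4.21217607e-01  9.06958130e-01 -1.63655194e-03]
 [ 3.27576536e-04 -1.95657292e-03 -9.99998032e-01]] [-0.13438878 -0.44725523  0.44635904] 1.0012773648612379
```

View pics/scene0.png

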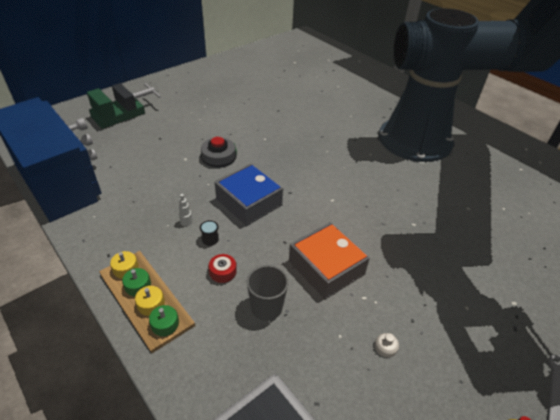

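View pics/top0.png

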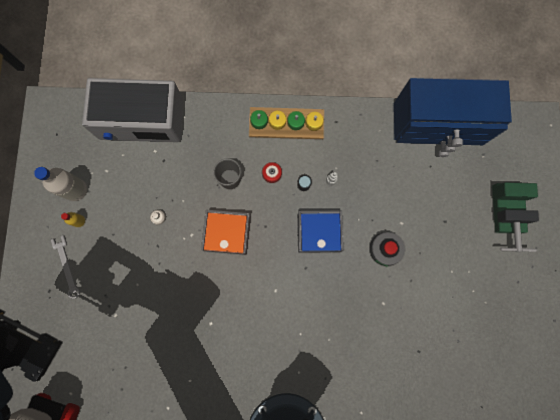

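The top view shows the orange lid's spot near (224,244) and the red button near (391,247). In the scene view they are near (342,243) and (217,143). Next I'll measure both.

```bash
cat > h.py <<'E'
import cv2,numpy as np
def K(c):
    f=c["pixels"].shape[0]/2/np.tan(np.radians(c["vertical_fov"]/2))
    return np.array([[f,0,c["cx"]],[0,f,c["cy"]],[0,0,1.]])
def ray(c,uv):
    n=cv2.undistortPoints(np.array([[uv]],float),K(c),np.array(c["dist"],float))[0,0]
    R=cv2.Rodrigues(np.array(c["rvec"],float))[0]; t=np.array(c["tvec"],float).ravel()
    return -R.T@t, R.T@np.array([n[0],n[1],1.])
def onz(c,uv,z):
    o,d=ray(c,uv); return o+d*(z-o[2])/d[2]
def tri(c1,u1,c2,u2):
    A=[];b=[]
    for c,u in((c1,u1),(c2,u2)):
        o,d=ray(c,u);d=d/np.linalg.norm(d);P=np.eye(3)-np.outer(d,d);A.append(P);b.append(P@o)
    return np.linalg.lstsq(np.vstack(A),np.hstack(b),rcond=None)[0]
def cen(m,uv,r):
    w=np.zeros(m.shape,bool);u,v=uv;w[v-r:v+r+1,u-r:u+r+1]=1
    ys,xs=np.nonzero(m&w);return np.array([xs.mean(),ys.mean()]),len(xs)
def masks(c):
    p=c["pixels"].astype(int);h=cv2.cvtColor(c["pixels"],cv2.COLOR_RGB2HSV)
    return dict(white=(p.min(2)>150),red=((h[...,0]<6)|(h[...,0]>172))&(h[...,1]>150)&(h[...,2]>90),
      orange=(h[...,0]>=4)&(h[...,0]<18)&(h[...,1]>170)&(h[...,2]>150), blue=(h[...,0]>105)&(h[...,0]<130)&(h[...,1]>150)&(h[...,2]>90))
E
python3 - <<'E'
import pickle,numpy as np,cv2
from h import *
d=pickle.load(open("c0.pkl","rb"));np.set_printoptions(precision=4,suppress=True)
pts={"orange":("white",(342,243),(224,244)),"blue":("white",(260,179),(321,243)),"button":("red",(217,143),(391,247))}
for k,(m,us,ut) in pts.items():
    z=.056 if k=="button" else .055
    a,na=cen(masks(d["scene"])[m],us,12);b,nb=cen(masks(d["top"])[m],ut,12)
    print(k,a,na,b,nb,onz(d["scene"],a,z),onz(d["top"],b,z),tri(d["scene"],a,d["top"],b))
m=masks(d["top"])["orange"].astype(np.uint8);m[:200]=0
c=max(cv2.findContours(m,0,2)[0],key=cv2.contourArea)
r=cv2.minAreaRect(c)
print([onz(d["top"],q,.055) for q in cv2.boxPoints(r)])
print("top cam",ray(d["top"],(280,210))[0],"scene cam",ray(d["scene"],(280,210))[0])
for n in d:
  im=d[n]["pixels"]
  for k in("scene",):pass
t=d["top"]["pixels"][190:280,190:420,::-1];cv2.imwrite("pics/topz.png",cv2.resize(t,None,fx=3.4,fy=3.4,interpolation=2))
t=d["scene"]["pixels"][120:300,190:390,::-1];cv2.imwrite("pics/scz.png",cv2.resize(t,None,fx=3.3,fy=3.3,interpolation=2))
E
```

```text
orange [342.3065 242.5645] 62 [223.5    243.7083] 48 [0.4897 0.1835 0.055 ] [0.4916 0.1847 0.055 ] [0.4913 0.1845 0.0571]
blue [259.6216 178.    ] 37 [320.9375 243.1667] 48 [ 0.4994 -0.0801  0.055 ] [ 0.5004 -0.0788  0.055 ] [ 0.5004 -0.0787  0.0564]
button [217.1765 140.6706] 85 [390.461  247.4752] 141 [ 0.4961 -0.264   0.056 ] [ 0.494  -0.2667  0.056 ] [ 0.4942 -0.2674  0.0533]
[array([0.4759, 0.2371, 0.055 ]), array([0.5759, 0.2339, 0.055 ]), array([0.5692, 0.1278, 0.055 ]), array([0.4693, 0.1327, 0.055 ])]
top cam [0.3808 0.0473 1.2131] scene cam [0.985  0.5438 0.7236]
```

View pics/topz.png

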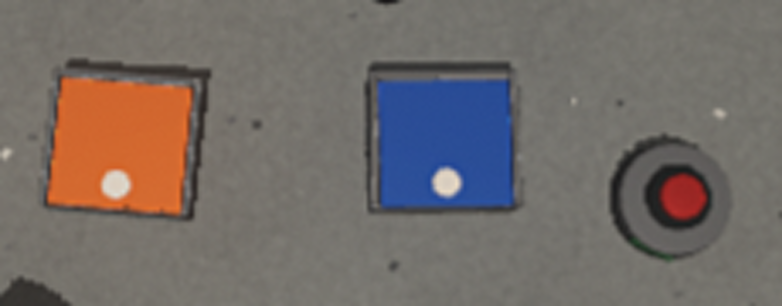

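View pics/scz.png

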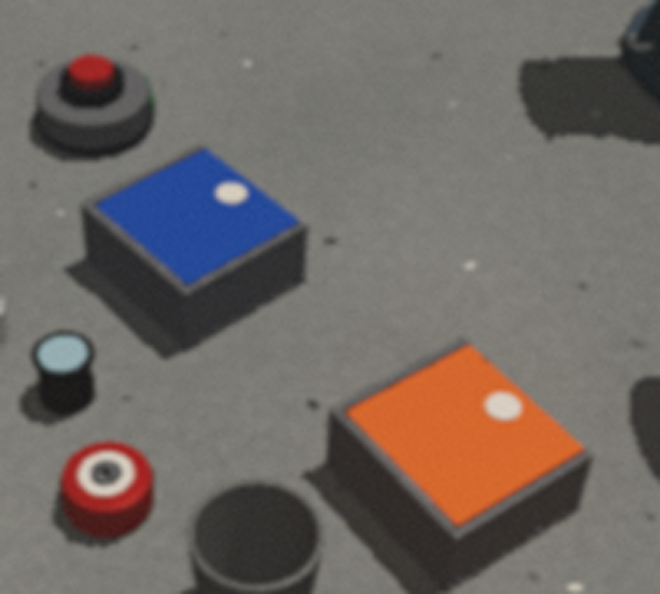

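The crops show the orange spot clearly and both lids shut. The orange spot is at about (0.491, 0.184, 0.055) and the button at about (0.495, -0.266, 0.056). I'll close the fingers and move above the spot at the current height.

Emit:
send_rows(
  moves=[0, 0, 2.1, 1.9, -3.2, 0, -1, 0, 0, 2.1, 1.9, -3.2, 0, -1, 0, 0, 2.1, 1.9, -3.2, 0, -1, 0, 0, 2.1, 1.9, -3.2, 0, -1, 0, 0, 2.1, 1.9, -3.2, 0, -1, 0, 0, 2.1, 1.9, -3.2, 0, -1, 0, 0, 2.1, 1.9, -3.2, 0, -1, 0, 0, 2.1, 1.9, -3.2, 0, -1, 0, 0, 2.1, 1.9, -3.2, 0, -1, 0, 0, 2.1, 1.9, -3.2, 0, -1, 0, 0, 2.1, 1.9, -3.1, 0, -1, 0, 0, 2.0, 1.9, -3.0, 0, -1, 0, 0, 0, 0, 0, 0, -1, 0, 0, 0, 0, 0, 0, -1, 0, 0, 0, 0, 0, 0, -1],
)

```text
time_s: 1.6
position: [0.4903, 0.1864, 0.2222]
tcp_rot: [[-1.0, -0.004, -0.001], [-0.004, 1.0, 0.0], [0.001, 0.0, -1.0]]
force: [0.6, 0.2, -0.9]
opening: -0.0
```

Emit:
send_rows(
  moves=[0, 0, 0, 0.1, -0.2, -3, -1, 0, 0, 0, 0, 0, -4, -1, 0, 0, 0, 0, 0, -4, -1, 0, 0, 0, 0, 0, -3, -1, 0, 0, 0, 0, 0, -0.8, -1, 0, 0, 0, 0, 0, 0, -1, 0, 0, 0, 0, 0, 0, -1, 0, 0, 0, 0, 0, 0, -1],
)

```text
time_s: 2.4
position: [0.4934, 0.1844, 0.0762]
tcp_rot: [[-1.0, -0.004, 0.004], [-0.004, 1.0, 0.001], [-0.004, 0.001, -1.0]]
force: [-0.6, 0.1, -0.8]
opening: 0.004
```

Run:
```python
from rig import read_state, capture
import cv2,numpy as np
for n,(a,b,c,e) in {"scene":(180,320,270,410),"top":(190,290,170,300)}.items():
    p=capture(n)["pixels"]; cv2.imwrite(f"pics/{n}1.png",cv2.resize(p[a:b,c:e,::-1],None,fx=4,fy=4))
s=read_state();print(s["time_s"],s["position"],s["force"],s["opening"])
```

```text
2.5 [0.49323418 0.1841315  0.07604964] [-0.64835914 -0.50724285  0.5048011 ] 0.0032622423962812568
```

View pics/scene1.png

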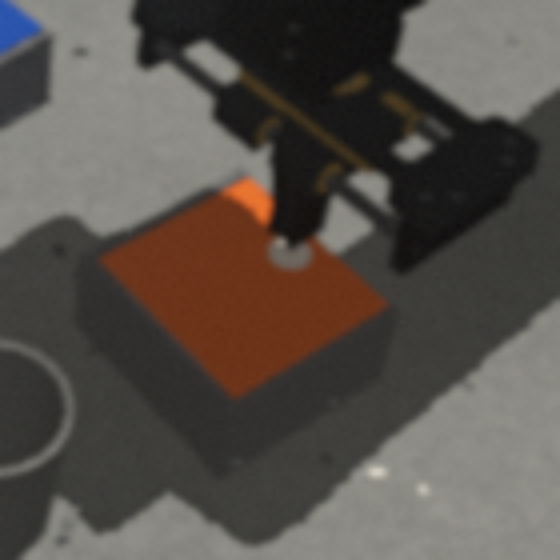

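View pics/top1.png

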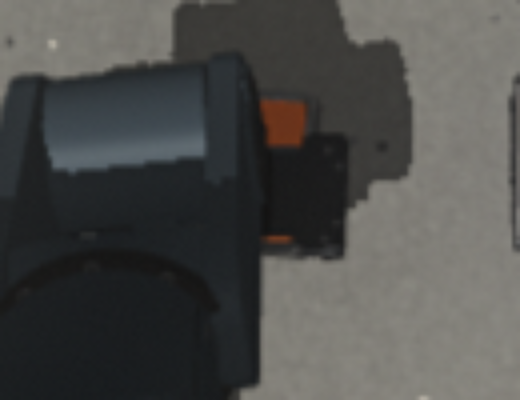

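The fingertips sit right above the spot, with tip and spot both near (342,241) in the scene view. I'll descend gently to find contact.

Emit:
send_rows(
  moves=[0, 0, 0, -0.2, 0, -0.8, -1, 0, 0, 0, 0, 0, -0.8, -1, 0, 0, 0, 0, 0, -0.2, -1, 0, 0, 0, 0, 0, 0, -1, 0, 0, 0, 0, 0, 0, -1],
)

```text
time_s: 3.0
position: [0.4902, 0.1838, 0.0563]
tcp_rot: [[-1.0, -0.003, -0.0], [-0.003, 1.0, -0.0], [0.0, -0.0, -1.0]]
force: [-0.0, -0.2, 0.8]
opening: 0.006
```

Emit:
send_rows(
  moves=[0, 0, 0, 0, 0, -0.2, -1, 0, 0, 0, 0, 0, 0, -1, 0, 0, 0, 0, 0, 0, -1],
)

```text
time_s: 3.3
position: [0.4906, 0.1839, 0.0548]
tcp_rot: [[-1.0, -0.003, 0.001], [-0.003, 1.0, 0.0], [-0.001, 0.0, -1.0]]
force: [-0.6, 0.6, 1.9]
opening: 0.004
```

Emit:
send_rows(
  moves=[0, 0, 0, 0, 0, -0.1, -1, 0, 0, 0, 0, 0, 0, -1, 0, 0, 0, 0, 0, 0, -1],
)

```text
time_s: 3.6
position: [0.4905, 0.1838, 0.0539]
tcp_rot: [[-1.0, -0.003, 0.001], [-0.003, 1.0, 0.0], [-0.001, 0.0, -1.0]]
force: [-1.0, -0.7, 5.1]
opening: 0.006
```

Contact is at about z = 0.055. I'll press to about 5.5 mm and check.

Emit:
send_rows(
  moves=[0, 0, 0, 0, 0, -0.2, -1, 0, 0, 0, 0, 0, -0.2, -1, 0, 0, 0, 0, 0, 0, -1, 0, 0, 0, 0, 0, 0, -1, 0, 0, 0, 0, 0, 0, -1],
)

```text
time_s: 4.1
position: [0.4905, 0.1838, 0.0501]
tcp_rot: [[-1.0, -0.003, 0.001], [-0.003, 1.0, 0.0], [-0.001, 0.0, -1.0]]
force: [-0.1, -0.9, 6.4]
opening: 0.005
```

Emit:
send_rows(
  moves=[0, 0, 0, 0, 0, -0.08, -1, 0, 0, 0, 0, 0, 0, -1, 0, 0, 0, 0, 0, 0, -1, 0, 0, 0, 0, 0, 4.5, -1, 0, 0, 0, 0, 0, 4.5, -1, 0, 0, 0, 0, 0, 4.5, -1, 0, 0, 0, 0, 0, 2.5, -1, 0, 0, 0, 0, 0, 0, -1, 0, 0, 0, 0, 0, 0, -1, 0, 0, 0, 0, 0, 0, -1],
)

```text
time_s: 5.1
position: [0.4889, 0.1836, 0.2072]
tcp_rot: [[-1.0, -0.003, -0.004], [-0.003, 1.0, -0.001], [0.004, -0.0, -1.0]]
force: [0.5, 0.5, 0.3]
opening: 0.004
```

Run:
```python
from rig import read_state, capture
import cv2,numpy as np
p=capture("scene")["pixels"]; cv2.imwrite("pics/scene2.png",cv2.resize(p[110:330,170:410,::-1],None,fx=2.7,fy=2.7))
s=read_state();print(s["time_s"],s["position"],s["force"])
```

```text
5.15 [0.48892407 0.18362249 0.20695476] [-0.27752136 -0.29091083 -0.27718372]
```

View pics/scene2.png

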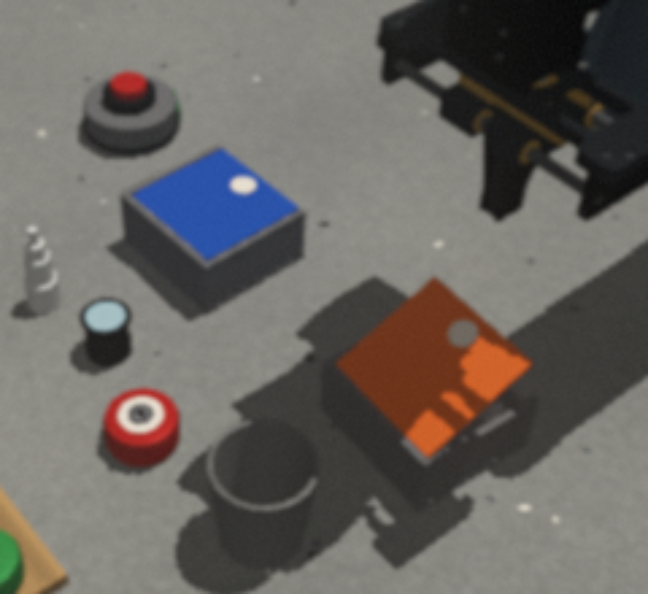

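The orange lid now stands ajar with a gap visible at its front edge, and the blue lid is still shut. I'll move over to the timer at this height.

Emit:
send_rows(
  moves=[0, 0, 0, 0.05, -3.8, 0, -1, 0, 0, 0, 0.05, -3.8, 0, -1, 0, 0, 0, 0.05, -3.8, 0, -1, 0, 0, 0, 0.05, -3.8, 0, -1, 0, 0, 0, 0.05, -3.8, 0, -1, 0, 0, 0, 0.05, -3.8, 0, -1, 0, 0, 0, 0.05, -3.8, 0, -1, 0, 0, 0, 0.05, -3.8, 0, -1, 0, 0, 0, 0.05, -3.8, 0, -1, 0, 0, 0, 0.05, -3.8, 0, -1, 0, 0, 0, 0.05, -3.8, 0, -1, 0, 0, 0, 0.05, -3.2, 0, -1, 0, 0, 0, 0, 0, 0, -1, 0, 0, 0, 0, 0, 0, -1, 0, 0, 0, 0, 0, 0, -1],
)

```text
time_s: 6.65
position: [0.4954, -0.2647, 0.2075]
tcp_rot: [[-1.0, -0.004, -0.002], [-0.004, 1.0, 0.002], [0.002, 0.002, -1.0]]
force: [0.1, 0.2, -0.2]
opening: 0.004
```

Run:
```python
from rig import read_state, capture
import cv2,numpy as np
from h import *
for n,uv in(("top",(224,240)),):
    c=capture(n); cv2.imwrite("pics/top3.png",cv2.resize(c["pixels"][150:290,180:440,::-1],None,fx=3,fy=3))
    m=masks(c)["orange"].astype(np.uint8)
```

```text
(no output)
```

View pics/top3.png

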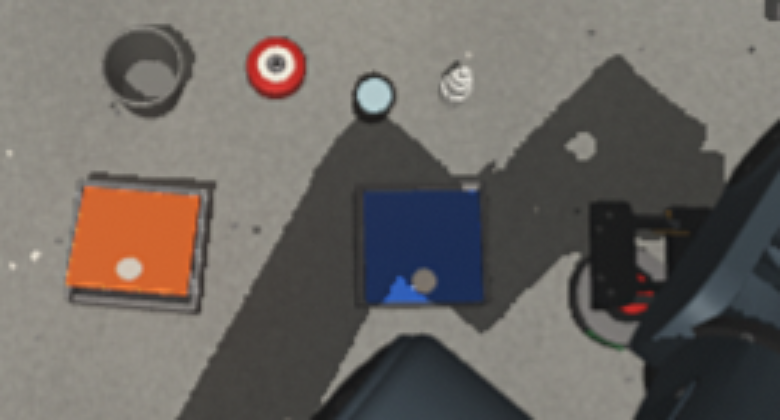

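The orange lid is ajar in the top view, with its front gap at about (225,247). I'll descend to just above the button.

Emit:
send_rows(
  moves=[0, 0, 0, 0, -0.1, -3, -1, 0, 0, 0, 0, 0, -4, -1, 0, 0, 0, 0, 0, -4, -1, 0, 0, 0, 0, 0, -2.5, -1, 0, 0, 0, 0, 0, -0.4, -1, 0, 0, 0, 0, 0, 0, -1, 0, 0, 0, 0, 0, 0, -1, 0, 0, 0, 0, 0, 0, -1],
)

```text
time_s: 7.5
position: [0.4974, -0.2677, 0.0715]
tcp_rot: [[-1.0, -0.004, 0.003], [-0.004, 1.0, -0.002], [-0.003, -0.002, -1.0]]
force: [0.1, 0.2, 0.3]
opening: 0.004
```

Run:
```python
from rig import read_state, capture
import cv2
c=capture("scene"); cv2.imwrite("pics/scene4.png",cv2.resize(c["pixels"][80:220,150:330,::-1],None,fx=4,fy=4))
s=read_state();print(s["time_s"],s["position"],s["force"])
```

```text
7.55 [ 0.49717466 -0.26775636  0.07141659] [ 0.79416764  0.08090879 -0.11329572]
```

View pics/scene4.png

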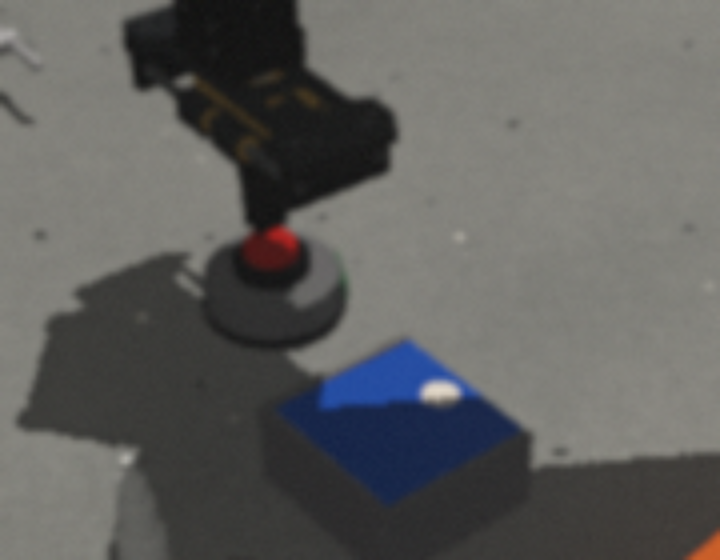

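The fingertips are above the red button, about 15 mm up. I'll nudge to centre, then descend to contact.

Emit:
send_rows(
  moves=[0, 0, 0, -0.2, 0.2, -0.7, -1, 0, 0, 0, 0, 0, -0.5, -1, 0, 0, 0, 0, 0, 0, -1, 0, 0, 0, 0, 0, 0, -1],
)

```text
time_s: 7.95
position: [0.4941, -0.2651, 0.0575]
tcp_rot: [[-1.0, -0.003, -0.0], [-0.003, 1.0, 0.0], [0.0, 0.0, -1.0]]
force: [0.2, 0.0, -0.2]
opening: 0.007
```

Emit:
send_rows(
  moves=[0, 0, 0, 0, 0, -0.2, -1, 0, 0, 0, 0, 0, -0.1, -1, 0, 0, 0, 0, 0, 0, -1, 0, 0, 0, 0, 0, 0, -1],
)

```text
time_s: 8.35
position: [0.4944, -0.2653, 0.0549]
tcp_rot: [[-1.0, -0.003, 0.0], [-0.003, 1.0, -0.0], [-0.0, -0.0, -1.0]]
force: [0.1, 0.2, 1.9]
opening: 0.0
```

Emit:
send_rows(
  moves=[0, 0, 0, 0, 0, -0.1, -1, 0, 0, 0, 0, 0, -0.1, -1, 0, 0, 0, 0, 0, 0, -1, 0, 0, 0, 0, 0, 0, -1],
)

```text
time_s: 8.75
position: [0.4944, -0.2653, 0.0529]
tcp_rot: [[-1.0, -0.003, 0.0], [-0.003, 1.0, -0.0], [-0.0, -0.0, -1.0]]
force: [0.4, -0.6, 2.8]
opening: 0.004
```

Emit:
send_rows(
  moves=[0, 0, 0, 0, 0, -0.1, -1, 0, 0, 0, 0, 0, -0.1, -1, 0, 0, 0, 0, 0, -0.06, -1, 0, 0, 0, 0, 0, 0, -1, 0, 0, 0, 0, 0, 0, -1],
)

```text
time_s: 9.25
position: [0.4944, -0.2654, 0.0504]
tcp_rot: [[-1.0, -0.003, 0.0], [-0.003, 1.0, -0.0], [-0.0, -0.0, -1.0]]
force: [-0.1, -0.5, 5.3]
opening: 0.004
```

It reads 5.3 N at about 5.6 mm of travel. I'll push 1 mm more to confirm it bottoms, then release.

Emit:
send_rows(
  moves=[0, 0, 0, 0, 0, -0.1, -1, 0, 0, 0, 0, 0, 0, -1, 0, 0, 0, 0, 0, 0, -1],
)

```text
time_s: 9.55
position: [0.4945, -0.2653, 0.0503]
tcp_rot: [[-1.0, -0.003, 0.001], [-0.003, 1.0, -0.001], [-0.001, -0.001, -1.0]]
force: [-1.8, 0.7, 12.5]
opening: 0.006
```

Emit:
send_rows(
  moves=[0, 0, 0, 0, 0, 0.3, -1, 0, 0, 0, 0, 0, 0.5, -1, 0, 0, 0, 0, 0, 2, -1, 0, 0, 0, 0, 0, 4, -1, 0, 0, 0, 0, 0, 4, -1, 0, 0, 0, 0, 0, 3, -1, 0, 0, 0, -3, 0, 0, -1, 0, 0, 0, -3, 0, 0, -1, 0, 0, 0, 0, -4, 0, -1, 0, 0, 0, 0, -4, 0, -1, 0, 0, 0, 0, -4, 0, -1, 0, 0, 0, 0, -4, 0, -1, 0, 0, 0, 0, 0, 0, -1, 0, 0, 0, 0, 0, 0, -1, 0, 0, 0, 0, 0, 0, -1],
)

```text
time_s: 11.05
position: [0.4336, -0.4232, 0.1863]
tcp_rot: [[-1.0, -0.004, -0.002], [-0.004, 1.0, 0.003], [0.002, 0.003, -1.0]]
force: [0.1, 0.6, -0.7]
opening: 0.006
```

Run:
```python
from rig import read_state, capture
import cv2,pickle
from h import *
d=pickle.load(open("c0.pkl","rb"))
for n in("scene","top"):
    c=capture(n);cv2.imwrite(f"pics/{n}5.png",c["pixels"][:,:,::-1])
    for k,us,ut,m in(("blue spot",(260,179),(321,243),"white"),("button",(217,143),(391,247),"red"),("blue",(250,185),(321,232),"blue")):
        uv=us if n=="scene" else ut; r=12 if k!="blue" else 40
        try: print(n,k,cen(masks(d[n])[m],uv,r),cen(masks(c)[m],uv,r))
        except Exception as e: print(k,e)
s=read_state();print(s["time_s"],s["position"],s["force"])
```

```text
scene blue spot (array([259.62162162, 178.        ]), 37) (array([nan, nan]), 0)
scene button (array([217.17647059, 140.67058824]), 85) (array([nan, nan]), 0)
scene blue (array([248.36783576, 185.33019675]), 1169) (array([248.92647059, 196.40073529]), 272)
top blue spot (array([320.9375    , 243.16666667]), 48) (array([nan, nan]), 0)
top button (array([390.46099291, 247.4751773 ]), 141) (array([nan, nan]), 0)
top blue (array([320.58801214, 231.02959029]), 1318) (array([308.33730159, 221.52380952]), 252)
11.15 [ 0.43407229 -0.42327164  0.18679057] [ 0.53082179  0.15716129 -0.36824923]h.py:18: RuntimeWarning: Mean of empty slice.
  ys,xs=np.nonzero(m&w);return np.array([xs.mean(),ys.mean()]),len(xs)
  ret = ret.dtype.type(ret / rcount)
```

View pics/scene5.png

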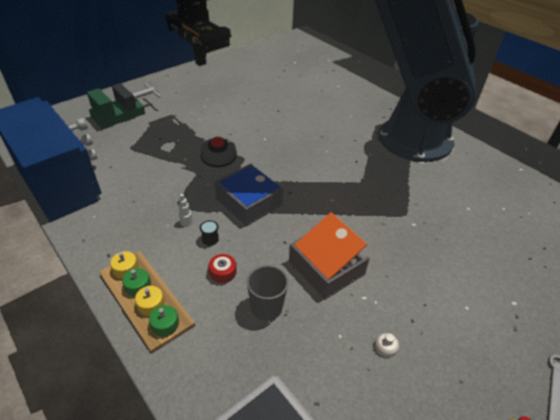

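View pics/top5.png

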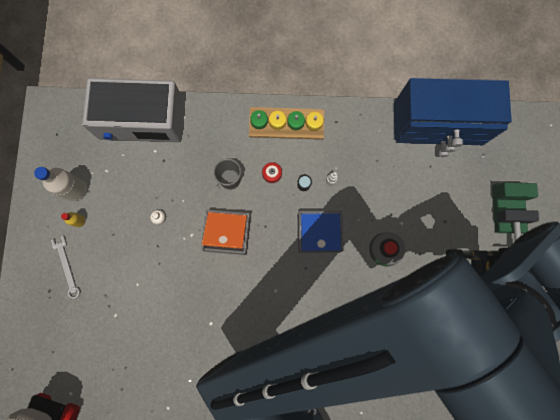

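The orange lid is ajar at (332,243) in the scene view and the blue lid is shut. The button and timer, now in shadow, still appear at (390,247) in the top view. The colour masks failed only because of the shadow, so I'll repeat the check with a shadow-tolerant mask and then hand in.

Run:
```python
from rig import hand_in
import cv2,pickle
from h import *
d=pickle.load(open("c0.pkl","rb"))
for n,uv in(("scene",(217,143)),("top",(391,247))):
    for p in(d[n]["pixels"][:,:,::-1],cv2.imread(f"pics/{n}5.png")):
        p=p.astype(int);print(n,cen((p[...,2]>2*p[...,1])&(p[...,2]>40),uv,12))
print(hand_in())
```

```text
scene (array([217.41071429, 141.44642857]), 112)
scene (array([216.96078431, 142.03921569]), 102)
top (array([390.375, 247.375]), 152)
top (array([390.33108108, 247.39189189]), 148)
the job is handed in; nothing more can be done
None
```

The job is done and handed in at about 11 s. The orange lid was released first and the timer button pressed second, both with closed fingertips.

- **Orange lid:** I pressed the white spot in about 5–6 mm with about 6 N and withdrew quickly. Both camera views then showed the lid standing ajar.
- **Timer button:** I pressed it until it bottomed at about 6 mm. The force rose to 12.5 N at the stop, and I then let the button go.
- **Last checks:** The blue lid still looks shut and the other objects look unmoved, both judged by eye. The button is out and within 0.1 px of where it was in the top view, and within about 0.7 px in the scene view. The arm is clear of everything.
- **One check that failed:** My first colour masks found neither the button nor the blue lid's spot, because the arm's shadow covered them. A shadow-tolerant mask confirmed the button, but I did not re-measure the blue spot.

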